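# Close up a three-stave panel in the clamping jig

### The arm

A 6-joint arm with a two-finger parallel gripper is mounted at the origin on a cart in front of the work surface, level with it; the furniture and walls round the work are solid. World frame = base frame: x ahead of the robot, y to its left, z up, the work surface at z = 0. Lengths are in mm, angles in rad, forces in N, time in s.
With the tool pointing down it reaches from about 400 to 925 mm from the base axis. Payload 12.5 kg.
Tool frame: the origin (TCP) lies midway between the tips of the shut fingers; the grasp point (between the pads) lies 19 mm behind it (env.pinch_z is the z of the grasp point in the tool frame, in mm); z points along the fingers, y is the line along which they close (so a half turn about z gives the same grasp; the last joint's range is limited). The gripper opens to 95 mm and grips with 3 to 60 N. Pads are 20 mm wide; open, the fingers measure 119 mm over their backs; the gripper's body (75 mm by 180 mm) begins 59 mm behind the grasp point.
Start: joints at [1.22, 0.491, 1.559, -0, 1.092, -0.106], TCP at [151.458, 606.389, 214.661] pointing down, gripper open.
Joint ranges: [-3.1, 3.1], [-0.84, 2.19], [0.05, 2.79], [-1.13, 4.28], [0.06, 2.93], [-2.69, 2.69]. Speed limits (rad/s): [2.22, 2.22, 2.79, 3.14, 3.14, 3.14].

### API

Orientations are given as [roll, pitch, yaw] about the fixed x, y, z axes, in that order (R = Rz(yaw) Ry(pitch) Rx(roll)).
In Python, from cell import env, eyes gives the robot as it stands.
- The arm moves only by the shell command python3 -m inch 'ROWS'. ROWS is JSON, a list of rows, each a list of 3 entries, a list of its own where there are three numbers: the shift along the tool's x, y, z in units of 60 mm (1.0 is 60 mm), then the turn about the tool's z in units of 5 degrees (1.0 is 5 degrees), then the closure, from -1 (fully open) to 1 (shut). In form: [[[tx, ty, tz], turn, claw], ...]. A call has exactly 10 rows; each row shifts and turns the commanded pose from where the row before left it, along the tool's axes as they then stand; what a row does not reach is not made up. A row lasts 1/8 s, in which the tool goes at most 62.5 mm and 10.7 degrees, less where a joint would pass 70% of its speed; a pose out of reach is approached as far as the arm can. A call is refused whole if a number of a shift passes 1 or a number of a turn 1, either way. A call with a gripper value outside its range is refused whole. The fingers move at their own pace and stop on an object; the grip force is fixed at half the most. Time passes only in rows, so rows that do not move let the fingers close, or fill a call up. It gives the time, the measured TCP pose, the force, the opening and the grip force at its end, in the units of the state.
- env.state(): the state, without advancing time (a new reading comes with each control period).
- eyes.read_camera(name): name is "scene" or "top" or "wrist"; returns a dict with "pixels" (400x640x3 uint8, red, green, blue), "fx", "fy", "cx", "cy" (pixels), "distortion" ([k1, k2, p1, p2, k3] as OpenCV has them; the pictures are not rectified), "extrinsics" (4x4, takes a point from world to camera coordinates). Camera axes: x right, y down, z forward; pixel columns grow to the right and rows downward; lengths in mm; the calibration is good to about 2 mm. A picture is of the moment at which its call begins. There is no depth.
- env.job_done(): hands the job in; it is judged then, once.
Trained networks look in a picture, given as the dict that the camera call returned (one of the last four; its "shot" number tells which), for a name from the list of things; names that differ only in an ending like _2 or _b are one class to them, and where a whole thing is asked for, a point or a joint stands for the part that bears it (a point fixed in the world has none). Each returns a list of dicts, best first, with "score" (0 to 1); they miss things now and then, are a little off and sometimes report something else, mostly with a low value. They report only what shows in the picture. A call takes as long as a camera call.
- eyes.boxes_of(name, picture): "centre" ([row, column] in pixels, amid what is visible of it).
- eyes.cut_out(name, picture): "mask" (400x640 bool, what is visible of it) and "centre" ([row, column] in pixels, amid what is visible of it).
- eyes.spot_point(name, picture): "centre" ([row, column] in pixels: a listed point, or the origin of a listed thing).
The state is a dict: "t": time; "joints": joint angles; "qvel": joint speeds; "tau": joint torques, N m; "eef_pos": TCP position; "tcp_rot": TCP orientation; "ft_force": force on the tool from outside, world axes, zero at the start; "moment": the same for the moment, N m; "opening": opening from 0.0 (shut) to 1.0 (fully open); "grip_force": force on a finger pad.
Only numpy, scipy, OpenCV 4.12 (cv2) and the standard library are available. Lean on these libraries where they do the work, as an engineer would, in place of code of your own. Each camera call takes 0.05 s, during which the arm holds its last target. There are 200 camera calls.

### The job

Two staves of a small three-stave panel already lie in the sloped clamping jig; dry-fit the third one. Lift the jig's sliding stop over the bumps on its rails and draw it back to make room, lay the loose full-length stave (not the short offcut) flat on the bed beside the other two with its lower end down on the bottom rail, then lift the stop back over the bumps so that it closes the row up tight against the fence and drops fully down, locked between the panel and the bumps. Leave the offcut and everything else on the desk where it is.

Things in the scene. Friction and masses are not known exactly. Their poses are not given: they have to be found in the camera images.
- bed: Grey bed board of the fixed jig, 286 x 248 mm, sloping 30 degrees, rising towards the robot's right; the jig's yaw varies. Origin on its upper face midway between the rails; x up the slope, y along the rails away from the fence (and the robot), z out of the bed, leaning to the robot's left. A finished panel has stave centres at x = -8, y = -102.5, -57.5 and -12.5 mm.
- ledge (a point): Middle of the lower rail's inner face, at bed x = -98, y = 0, z = 0 mm; axes as the bed's. The lower ends of the staves rest on it. Both rails run along y, 18 mm wide and 14 mm high over the bed; the upper one's inner face is at x = +98.
- fence_face (a point): Middle of the face of the dark wood fence at the end of the bed nearest the robot, at bed x = 0, y = -125, z = 0 mm; axes as the bed's. The fence is 34 mm high and 196 mm long.
- bump (a point): Top of the steel bump on the lower rail, at bed x = -107, y = 48.5, z = 22 mm; axes as the bed's. One stands on each rail, 10 mm long along y (y = 43.5 to 53.5), 8 mm higher than the rail.
- stop (a joint): Slide of the stop (m): a dark beam 30 mm wide across both rails on steel saddles as wide; about 0.6 kg, 1 N friction. Grows away from the fence: its face to the staves is at bed y = 11.5 mm + value, the other 30 mm beyond. Range -0.040 to 0.085. When down the saddles cannot pass the bumps: fence side below 0.002, outer side above 0.042. Closed on a tight panel it reads -0.0015 to 0.002.
- stop_lift (a joint): How far the stop is lifted along bed z (m): 0 down, 0.016 most; above 0.0075 it clears the bumps. It falls by its weight when let go. The beam spans 3 to 38 mm over the bed when down, so even lifted it meets the staves' sides and can push the row. A full row lets it drop inside the bumps only if pushed tight: 3.5 mm play in all.
- stop_grip (a point): Grip point in the black rib handle over the middle of the stop; axes as the bed's. The rib is 18 mm thick along bed y and 66 mm long along x. The point is 64 mm above the bed (stop down), 14 mm under the rib's top, 22 mm above the rib's foot plate and 26 mm above the beam.
- stave_1: Light wood stave, 180 x 45 x 22 mm, about 0.11 kg, lying in the jig nearest the fence, a few mm off it. Origin: centre of its underside; x along its length, y across its width, z its thickness. Either end may be the lower one; keep z up.
- stave_2: Second stave, same size and axes, lying in the jig next to stave_1 with a small gap.
- stave_3: The loose stave to be put in, same size and axes, lying flat on the desk left of the jig.
- offcut: A short offcut of the same section, 115 x 45 x 22 mm, lying flat on the desk left of the jig; not to be used. Origin: centre of its underside, x along its length. It and stave_3 may have changed places.
- squeeze_bottle: White squeeze bottle, 68 mm across, 197 mm tall, standing left of the jig, behind the loose pieces. Origin: centre of its foot.
- tape_measure: Yellow tape measure, 66 x 78 x 40 mm, on the desk behind the loose pieces. Origin: centre of its underside.
- masking_tape: Roll of masking tape lying flat, 103 mm across, 25 mm high, behind the loose pieces. Origin: centre of the underside.
- duct_tape: Small black roll of tape lying flat, 64 mm across, 19 mm high, between the jig and the loose pieces. Origin: centre of the underside.
- clip_box: White and green carton of paper clips, 60 x 130 x 45 mm, lying right of the jig. Origin: centre of the underside.

How it is judged:
By the outcome, as a careful person would: the job done as asked, in the order asked, and still so for the second after the job is handed in, with the robot touching nothing.
It also fails if it takes over 59 s, if anything falls off the work surface, if the arm or the gripper's body presses on something with over 40 N, if the wrist force passes 120 N, or if a joint passes its speed limit or range.

## Working session

There is one attempt and no reset: what is moved stays moved. The work goes in short steps, Python scripts to look and compute and a shell command to move; the robot and the scene stay as the last step left them, time stands still between calls to the robot, and variables do not carry over. Pictures are saved under pics/ and viewed, at most 10 in all, crops included, and the job is handed in when it is done.

```bash
ls; mkdir -p pics; cat > h.py <<'E'
import numpy as np, cv2
from cell import env, eyes
from scipy.spatial.transform import Rotation as Ro
def K(p): return np.array([[p['fx'],0,p['cx']],[0,p['fy'],p['cy']],[0,0,1.]])
def ray(p,rc):
    d=np.array(p['distortion'],float); E=np.array(p['extrinsics'])
    u=cv2.undistortPoints(np.array([[[rc[1],rc[0]]]],float),K(p),d)[0,0]
    R=E[:3,:3]; return -R.T@E[:3,3], (lambda v:v/np.linalg.norm(v))(R.T@np.array([u[0],u[1],1]))
def tri(rs):
    A=sum(np.eye(3)-np.outer(d,d) for o,d in rs); b=sum((np.eye(3)-np.outer(d,d))@o for o,d in rs)
    x=np.linalg.solve(A,b); return x,[float(np.linalg.norm((np.eye(3)-np.outer(d,d))@(x-o))) for o,d in rs]
def onz(r,z): o,d=r; return o+d*(z-o[2])/d[2]
def proj(p,X):
    E=np.array(p['extrinsics']); q,_=cv2.projectPoints(np.array(X,float).reshape(-1,3),cv2.Rodrigues(E[:3,:3])[0],E[:3,3],K(p),np.array(p['distortion'],float)); return q[:,0]
def save(p,n): cv2.imwrite('pics/'+n,cv2.cvtColor(p['pixels'],cv2.COLOR_RGB2BGR))
E
python3 - <<'E'
from h import *
np.set_printoptions(precision=1,suppress=True)
print(env.state(),env.pinch_z)
P={n:eyes.read_camera(n) for n in('scene','top')}
for n in P: save(P[n],n+'0.png')
for o in ['bed','ledge','fence_face','bump','stop_grip','stave_1','stave_3','offcut','squeeze_bottle','tape_measure','masking_tape','duct_tape','clip_box']:
    for n in P:
        print(o,n,[(np.round(r['centre']).tolist(),round(r['score'],2)) for r in eyes.spot_point(o,P[n])][:4])
    
E
```

```text
pics
{'t': 0.0, 'joints': array([ 1.2,  0.5,  1.6, -0. ,  1.1, -0.1]), 'qvel': array([ 0.,  0., -0.,  0.,  0., -0.]), 'tau': array([ -0. , -61.3, -25.8,   0.1,   0. ,  -0. ]), 'eef_pos': array([151.4, 606.1, 214.1]), 'tcp_rot': array([-3.1, -0. ,  2.9]), 'ft_force': array([0.1, 1. , 0.1]), 'moment': array([ 0.,  0., -0.]), 'grip_force': 0.0, 'opening': 0.9994721506030251} -18.8
bed scene [([212.0, 338.0], 0.97)]
bed top [([207.0, 351.0], 0.84)]
ledge scene [([225.0, 312.0], 0.87), ([312.0, 422.0], 0.66)]
ledge top [([218.0, 327.0], 0.71)]
fence_face scene [([250.0, 331.0], 0.82)]
fence_face top [([241.0, 360.0], 0.76), ([220.0, 266.0], 0.24)]
bump scene [([204.0, 304.0], 0.78), ([204.0, 204.0], 0.5)]
bump top [([242.0, 361.0], 0.33)]
stop_grip scene [([193.0, 328.0], 0.97), ([188.0, 293.0], 0.6)]
stop_grip top [([202.0, 334.0], 0.62)]
stave_1 scene [([203.0, 204.0], 0.84), ([227.0, 333.0], 0.72), ([246.0, 328.0], 0.62)]
stave_1 top [([220.0, 350.0], 0.91), ([235.0, 225.0], 0.79), ([233.0, 357.0], 0.7), ([248.0, 433.0], 0.35)]
stave_3 scene [([203.0, 204.0], 0.84), ([227.0, 333.0], 0.72), ([246.0, 328.0], 0.62)]
stave_3 top [([220.0, 350.0], 0.91), ([235.0, 225.0], 0.79), ([233.0, 357.0], 0.7), ([248.0, 433.0], 0.35)]
offcut scene [([208.0, 251.0], 0.73)]
offcut top [([220.0, 264.0], 0.69), ([175.0, 281.0], 0.65)]
squeeze_bottle scene [([188.0, 290.0], 0.61)]
squeeze_bottle top [([176.0, 281.0], 0.98), ([218.0, 266.0], 0.38)]
tape_measure scene [([175.0, 265.0], 0.76), ([207.0, 301.0], 0.41)]
tape_measure top [([172.0, 250.0], 0.92), ([246.0, 362.0], 0.37)]
masking_tape scene [([168.0, 239.0], 0.65)]
masking_tape top [([179.0, 224.0], 0.85)]
duct_tape scene [([229.0, 262.0], 0.66), ([170.0, 238.0], 0.34)]
duct_tape top [([234.0, 296.0], 0.44)]
clip_box scene [([313.0, 418.0], 0.89)]
clip_box top [([248.0, 438.0], 0.65)]
```

View pics/scene0.png

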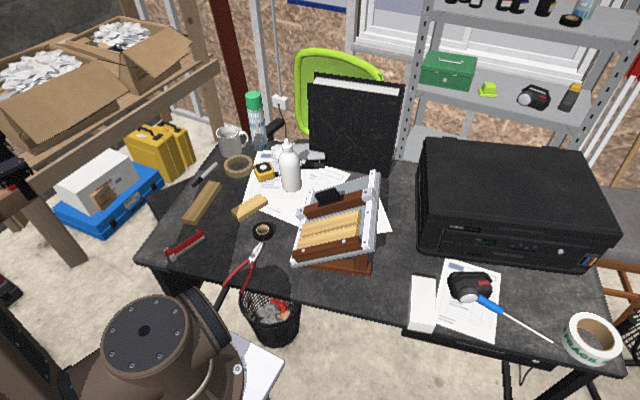

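View pics/top0.png

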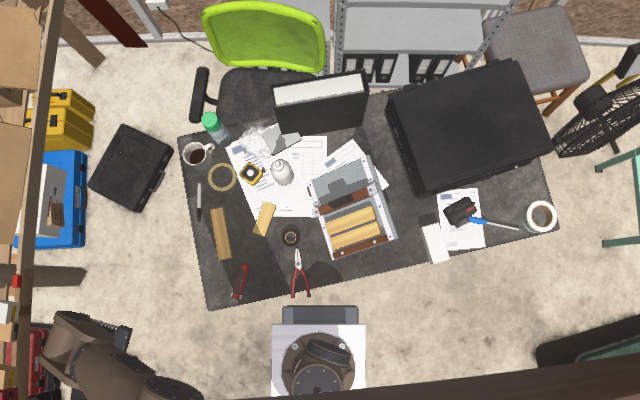

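```bash
cat > m.py <<'E'
from h import *
np.set_printoptions(precision=1,suppress=True)
P={n:eyes.read_camera(n) for n in('scene','top')}
S={}
for o in ['bed','fence_face','ledge','stop_grip','stave_1','offcut','duct_tape','squeeze_bottle']:
    S[o]={n:[r['centre'] for r in eyes.spot_point(o,P[n])] for n in P}
    for a in S[o]['scene']:
        for b in S[o]['top']:
            x,e=tri([ray(P['scene'],a),ray(P['top'],b)])
            if max(e)<15: print(o,np.array(a),np.array(b),x,np.array(e))
for n in P: print(n,-np.array(P[n]['extrinsics'])[:3,:3].T@np.array(P[n]['extrinsics'])[:3,3],P[n]['fx'])
E
python3 m.py
```

```text
bed [212.2 340. ] [205.4 346.5] [ 546.  -103.5   92.9] [8.8 8.8]
fence_face [249.  328.2] [242.4 364.4] [ 414.8 -147.1  105.4] [6. 6.]
ledge [225.4 311.8] [217.6 325.5] [512.2 -31.8  32.4] [6.4 6.4]
stop_grip [193.8 326.4] [204.4 336.9] [537.9 -67.2 157.8] [5.6 5.6]
stave_1 [227.4 334.7] [232.3 354.3] [ 454.1 -127.2  135.5] [11. 11.]
stave_1 [227.4 334.7] [219.6 350.7] [ 498.  -114.1   82.9] [5. 5.]
stave_1 [249.2 325.8] [232.3 354.3] [ 454.2 -119.9   40.8] [5. 5.]
stave_1 [249.2 325.8] [219.6 350.7] [ 500.5 -105.5  -20.8] [12.5 12.5]
stave_1 [202.7 201.7] [235.  222.3] [450.7 330.2  17. ] [0.4 0.4]
offcut [207.4 248.7] [217.2 265.8] [510.3 184.3  10.3] [4.2 4.2]
duct_tape [230.7 263.2] [236.2 291.3] [446.5  91.8  12. ] [0.2 0.2]
squeeze_bottle [188.3 290. ] [174.6 280.5] [672.5 134.7 -23.7] [0.7 0.7]
scene [-106.9 -388.1  871.4] 370.3359436495453
top [ 315.9  -24.  1577.3] 454.57712174566666
```

The scene view shows the full-length stave leftmost at about (203,203) and the offcut at (250,207). The jig is centred at about (335,225), with the black rib handle at (328,194). The top view agrees: stave at (221,234), offcut at (264,219). Next I check the wrist camera geometry.

```bash
cat >> h.py <<'E'
np.set_printoptions(precision=1,suppress=True)
def T():
    s=env.state(); return s['eef_pos'],Ro.from_euler('xyz',s['tcp_rot']).as_matrix(),s
def go(tgt,yaw=None):
    "print shift in tool units (60mm) at present orientation and the turn in 5deg units"
    p,R,s=T(); print('pos',p,'rot',np.degrees(s['tcp_rot']),'shift/60',np.round(R.T@(np.array(tgt)-p)/60,3))
def w2t(d):
    p,R,s=T(); print('tool units',np.round(R.T@np.array(d,float)/60,3))
E
python3 - <<'E'
from h import *
p,R,s=T(); print(p,R)
w=eyes.read_camera('wrist'); E=np.array(w['extrinsics']); c=-E[:3,:3].T@E[:3,3]
print('cam in tool',R.T@(c-p),'axes in tool cols',R.T@E[:3,:3].T,w['fx'],w['cx'],w['cy'])
go([420,330,330]);go([470,-60,330])
E
```

```text
[151.5 606.4 214.7] [[-1.   0.2  0. ]
 [ 0.2  1.   0. ]
 [-0.   0.  -1. ]]
cam in tool [  73.    -0.1 -168.6] axes in tool cols [[-0.  -1.  -0.3]
 [ 1.  -0.   0. ]
 [-0.  -0.3  1. ]] 281.5662341423084 314.06918038561196 198.41909961083815
pos [151.5 606.4 214.6] rot [180.   0. 166.] shift/60 [-5.5 -3.4 -1.9]
pos [151.5 606.4 214.6] rot [180.   0. 166.] shift/60 [-7.8 -9.5 -1.9]
```

```bash
python3 -m inch '[[[-0.55,-0.34,-0.06],0,-1],[[-0.55,-0.34,-0.06],0,-1],[[-0.55,-0.34,-0.06],0,-1],[[-0.55,-0.34,-0.06],0,-1],[[-0.55,-0.34,-0.06],0,-1],[[-0.55,-0.34,-0.06],0,-1],[[-0.55,-0.34,-0.06],0,-1],[[-0.55,-0.34,-0.06],0,-1],[[-0.55,-0.34,-0.06],0,-1],[[-0.55,-0.34,-0.06],0,-1]]'
cat > st.py <<'E'
from h import *
w=eyes.read_camera('wrist'); save(w,'w1.png')
for o in ('stave_3','offcut'):
    for r in eyes.cut_out(o,w)[:3]:
        m=r['mask'].astype(np.uint8); b=cv2.boxPoints(cv2.minAreaRect(np.argwhere(m)[:,::-1].astype(np.float32)))
        c=[onz(ray(w,q[::-1]),22)for q in b]
        print(o,r['score'],np.array(r['centre']),m.sum()); print(np.array(b).tolist(),np.array(c).tolist())
E
python3 st.py; python3 -c "
from h import *
go([470,-60,330])"
```

```text
t: 3.6
eef_pos: [423.0, 327.5, 250.9]
tcp_rot: [3.141, 0.0, 2.897]
ft_force: [0.7, 0.1, 0.1]
opening: 1.0
grip_force: 0.0
stave_3 0.94 [197.7 325. ] 3588
[[285.5113525390625, 146.96832275390625], [313.79644775390625, 133.57012939453125], [364.84393310546875, 241.33709716796875], [336.558837890625, 254.73529052734375]] [[374.4516089386934, 298.8839783549823, 22.0], [366.3196973182796, 341.59188541681414, 22.0], [540.9596354200588, 378.2899599261601, 22.0], [552.2882190272218, 331.3858101915742, 22.000000000000057]]
stave_3 0.57 [248.9  34.4] 1497
[[-6.799989223480225, 253.40000915527344], [55.600013732910156, 222.2000274658203], [67.40000915527344, 245.80003356933594], [5.000007629394531, 277.0]] [[419.9338670053045, -201.6131745106037, 22.0], [396.79999983266555, -73.25487683466514, 22.0], [437.04026495693927, -73.51146681235036, 22.0], [462.69058923911484, -204.8766509447181, 22.0]]
stave_3 0.37 [224.5  46.5] 2164
[[-9.931037902832031, 228.1724090576172], [73.86206817626953, 194.65516662597656], [90.3448257446289, 235.86207580566406], [6.551719665527344, 269.37933349609375]] [[380.1
[... 255 characters left out ...]
 264.0], [227.0, 264.0]] [[445.1209423915254, 189.0264466582448, 22.0], [455.9355913949737, 232.35040053547806, 21.999999999999943], [537.6436437523087, 207.15889821614726, 21.999999999999943], [526.3473872952378, 161.4266287364385, 22.0]]
offcut 0.49 [225.7  45.2] 2263
[[-5.843880653381348, 208.197021484375], [85.08735656738281, 196.33642578125], [90.94795227050781, 241.26763916015625], [0.01671600341796875, 253.12823486328125]] [[352.56292095767907, -158.54705905538287, 22.0], [370.6611533538119, -9.290242358420471, 22.0], [439.0102923886028, -32.895575889936254, 22.0], [422.21794297664843, -189.8708712362038, 22.0]]
pos [423.1 327.6 250.7] rot [180.    0.  165.8] shift/60 [-2.3 -6.1 -1.3]
```

View pics/w1.png

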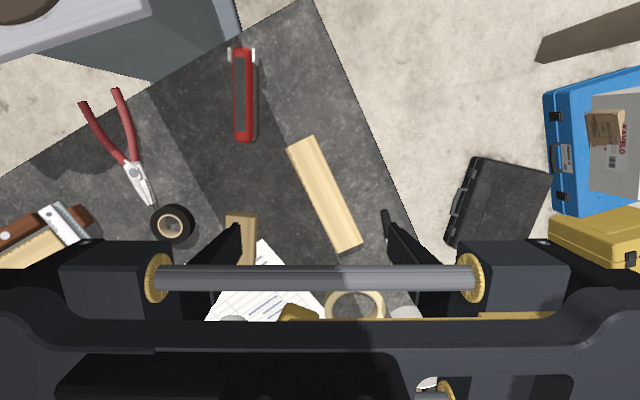

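The wrist view shows stave_3 running from (300,140) to (350,248), and it lies alone. Its centre works out at about (458,337) and its axis at about 11°. Now I go over the jig.

```bash
python3 - <<'E'
from h import *
p,R,s=T(); d=(np.array([510,-50,320])-p)/10
for k in range(10):
    print(np.round((R@Ro.from_euler('z',5*k,degrees=True).as_matrix()).T@d/60,2).tolist())
E
```

```text
[-0.29, -0.57, -0.12]
[-0.34, -0.55, -0.12]
[-0.39, -0.51, -0.12]
[-0.43, -0.48, -0.12]
[-0.47, -0.44, -0.12]
[-0.51, -0.4, -0.12]
[-0.54, -0.35, -0.12]
[-0.57, -0.3, -0.12]
[-0.6, -0.25, -0.12]
[-0.61, -0.2, -0.12]
```

```bash
python3 -m inch '[[[-0.29,-0.57,-0.12],1,-1],[[-0.34,-0.55,-0.12],1,-1],[[-0.39,-0.51,-0.12],1,-1],[[-0.43,-0.48,-0.12],1,-1],[[-0.47,-0.44,-0.12],1,-1],[[-0.51,-0.40,-0.12],1,-1],[[-0.54,-0.35,-0.12],1,-1],[[-0.57,-0.30,-0.12],1,-1],[[-0.60,-0.25,-0.12],1,-1],[[-0.61,-0.20,-0.12],1,-1]]'
cat > jig.py <<'E'
import sys
from h import *
w=eyes.read_camera('wrist'); save(w,sys.argv[1])
for o in ['bed','fence_face','ledge','bump','stop_grip','stave_1']:
    print(o,[(np.array(r['centre']),round(r['score'],2)) for r in eyes.spot_point(o,w)][:4])
E
python3 jig.py w2.png
```

```text
t: 5.0
eef_pos: [509.2, -48.4, 322.8]
tcp_rot: [3.141, -0.0, 2.022]
ft_force: [0.8, 0.7, -0.6]
opening: 1.001
grip_force: 0.0
bed [(array([215.4, 314.7]), 0.85), (array([203.2, 287. ]), 0.57), (array([209.2, 335.2]), 0.32)]
fence_face [(array([204.9, 233.6]), 0.69)]
ledge [(array([203.3, 255.5]), 0.25)]
bump [(array([148.1, 355.8]), 0.88)]
stop_grip [(array([208.2, 335.6]), 0.84), (array([ 70.1, 317.5]), 0.6)]
stave_1 [(array([202.7, 254.5]), 0.92), (array([207. , 288.3]), 0.74)]
```

View pics/w2.png

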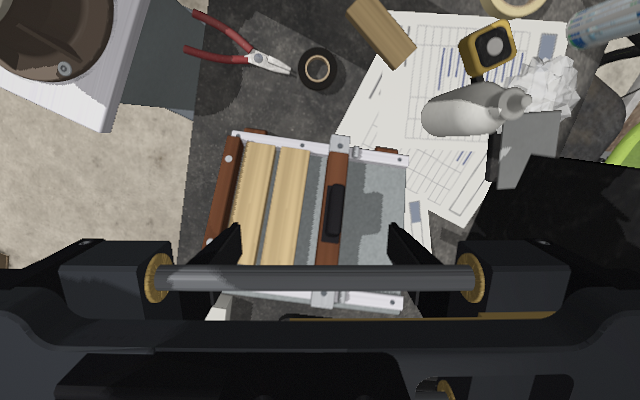

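The wrist view shows the jig: fence at (222,190), staves at (252,200) and (288,200), the stop beam at (332,220) with its rib at (336,210), and the lower-rail bump at (357,150). I fit the jig pose from all the views and overlay the model.

```bash
cat > fit.py <<'E'
import sys
from h import *
from scipy.optimize import least_squares
def Rb(a,sl=30):
    y=np.array([np.cos(a),np.sin(a),0]); h=np.array([np.sin(a),-np.cos(a),0]); t=np.radians(sl)
    x=np.cos(t)*h+np.sin(t)*np.array([0,0,1]); z=np.cross(x,y); return np.array([x,y,z]).T
def B(v,q): return v[:3]+np.asarray(q,float)@Rb(v[3]).T
if __name__=='__main__':
    P={n:eyes.read_camera(n) for n in('wrist','scene','top')}
    obs=[]
    for o,q in dict(bed=[0,0,0],fence_face=[0,-125,0],ledge=[-98,0,0],bump=[-107,48.5,22]).items():
        for n in P:
            for r in eyes.spot_point(o,P[n])[:1]:
                if r['score']>.6: obs.append((n,r['centre'],q,o))
    for n in P:
        for r in eyes.spot_point('stop_grip',P[n])[:1]: obs.append((n,r['centre'],None,'grip'))
    def res(v):
        out=[]
        for n,c,q,o in obs:
            Q=[0,26.5+v[4],64] if q is None else q
            k=3.5 if n=='top' else 2.4 if n=='scene' else 1.5
            out+=list((proj(P[n],B(v,Q))[0]-np.array(c)[::-1])*k)
        return np.array(out)
    s=least_squares(res,[540,-100,80,.28,20],loss='soft_l1',f_scale=5)
    v=s.x; print(v,np.degrees(v[3])); r=res(v).reshape(-1,2)
    for ob,e in zip(obs,r): print(ob[0],ob[3],e)
    np.save('v.npy',v)
    import pickle; pickle.dump(P,open('P.pkl','wb'))
E
cat > ov.py <<'E'
import sys,pickle
from fit import *
v=np.load('v.npy');P=pickle.load(open('P.pkl','rb'));w=P['wrist']
r0,r1,c0,c1=115,320,190,430;k=3
im=cv2.resize(cv2.cvtColor(w['pixels'],cv2.COLOR_RGB2BGR)[r0:r1,c0:c1],None,fx=k,fy=k,interpolation=cv2.INTER_CUBIC)
def L(q,col=(0,0,255)):
    p=(proj(w,B(v,q))-[c0,r0]+.5)*k; cv2.polylines(im,[p.astype(int)],False,col,1,cv2.LINE_AA)
for x in(-98,-116,98,116): L([[x,-124,14],[x,124,14]])
for x in(-116,98): L([[x,43.5,22],[x+18,43.5,22],[x+18,53.5,22],[x,53.5,22],[x,43.5,22]],(0,255,0))
L([[-98,-125,34],[98,-125,34]],(255,0,0))
for y in(0,30): L([[-98,11.5+v[4]+y,38],[98,11.5+v[4]+y,38]],(255,255,0))
L([[-33,17.5+v[4],78],[33,17.5+v[4],78],[33,35.5+v[4],78],[-33,35.5+v[4],78],[-33,17.5+v[4],78]],(255,0,255))
L([[-98,-35,22],[82,-35,22]],(0,255,255))
cv2.imwrite('pics/'+sys.argv[1],im)
E
python3 fit.py; python3 ov.py ov1.png
```

```text
[ 541.3 -106.5   87.1    0.3   -6.6] 18.678406766168713
scene bed [0.6 6.4]
wrist fence_face [1.  0.1]
scene fence_face [6.9 6.4]
top fence_face [-1.3 -1.5]
wrist ledge [ 0.6 -3.9]
scene ledge [-9.3 -3.3]
top ledge [-5.6  3. ]
wrist bump [-1.8  0.6]
top bump [ 1.2 -6.8]
wrist grip [-2.3  7.7]
scene grip [-1.3 -4.2]
```

View pics/ov1.png

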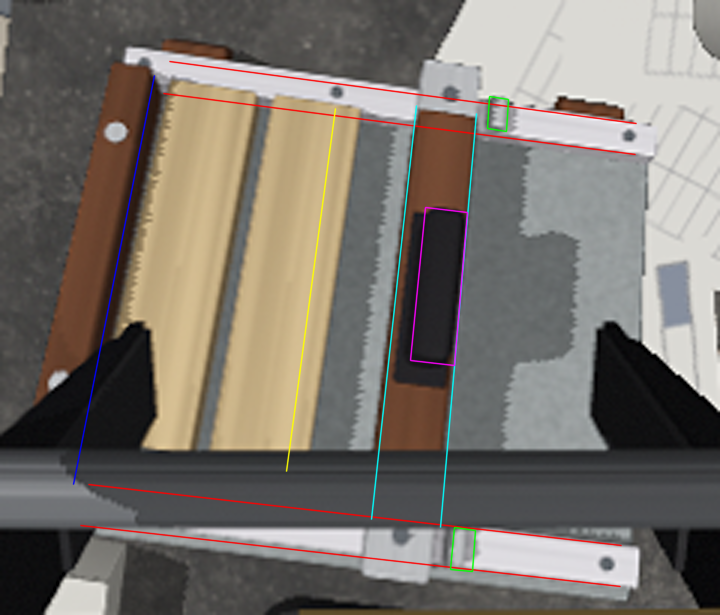

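```bash
cat > fit2.py <<'E'
import pickle
from fit import *
P=pickle.load(open('P.pkl','rb'));w=P['wrist'];v0=np.load('v.npy')
obs=[((128,48),(-116,-143,14)),((655,127),(-116,143,14)),((650,155),(-98,143,14)),((638,547),(98,143,14)),((634,587),(116,143,14)),((155,72),(-98,-125,34)),((112,63),(-98,-143,34)),((498,104),(-107,48.5,22))]
rib=[((427,208),(-33,17.5,78)),((467,211),(-33,35.5,78)),((455,365),(33,35.5,78)),((411,360),(33,17.5,78))]
uv=lambda c:np.array(c)/3-.5/3+[190,115]
def res(v):
    out=[(proj(w,B(v,q))[0]-uv(c)) for c,q in obs]+[(proj(w,B(v,(q[0],q[1]+v[4],q[2])))[0]-uv(c)) for c,q in rib]
    return np.r_[np.ravel(out),(v[:3]-v0[:3])/8]
s=least_squares(res,v0,loss='soft_l1'); v=s.x; print(v,np.degrees(v[3])); print(res(v)[:-3].reshape(-1,2)); np.save('v.npy',v)
def onbed(c,z,v=v):
    o,d=ray(w,uv(c)[::-1]); R=Rb(v[3]); o=R.T@(o-v[:3]); d=R.T@d; return o+d*(z-o[2])/d[2]
for n,c in dict(s1L=(172,85),s1R=(256,95),s2L=(270,97),s2R=(361,110),s2Rb=(313,450),s2Lb=(210,450),s1Rb=(193,450)).items(): print(n,onbed(c,22))
E
python3 fit2.py
```

```text
[ 535.3 -109.3   81.3    0.3    0.5] 17.55031755695525
[[-0.2  0.8]
 [ 0.7  1.4]
 [ 1.9  2.3]
 [ 0.1 -0.4]
 [ 0.8 -0.4]
 [-2.5 -1.1]
 [-0.1  0.1]
 [-3.8  3.3]
 [ 0.4 -0.6]
 [ 0.7  0.4]
 [-0.6 -0.7]
 [-0.2 -1.1]]
s1L [ -96.6 -114.3   22. ]
s1R [-98.  -71.2  22. ]
s2L [-98.1 -64.   22. ]
s2R [-98.5 -16.7  22. ]
s2Rb [ 74.  -16.2  22. ]
s2Lb [ 80.3 -63.1  22. ]
s1Rb [ 81.3 -70.7  22. ]
```

```bash
python3 - <<'E'
from fit import *
v=np.load('v.npy'); g=B(v,[0,26.5+v[4],64]); print(g, 'R',Rb(v[3]))
go([g[0],g[1],225]); print('turn',(np.degrees(env.state()['tcp_rot'][2])-90-np.degrees(v[3]))/5)
E
```

```text
[551.4 -70.6 136.7] R [[ 0.3  1.  -0.2]
 [-0.8  0.3  0.5]
 [ 0.5  0.   0.9]]
pos [509.1 -48.3 322.6] rot [180.  -0. 116.] shift/60 [-0.6  0.5  1.6]
turn 1.6837861383736281
```

```bash
python3 -m inch '[[[-0.08,0.06,0.2],0,-1],[[-0.08,0.06,0.2],0,-1],[[-0.08,0.06,0.2],0,-1],[[-0.08,0.06,0.2],0,-1],[[-0.08,0.06,0.2],0,-1],[[-0.08,0.06,0.2],0,-1],[[-0.08,0.06,0.2],0,-1],[[-0.06,0.06,0.2],0,-1],[[0,0,0],0.84,-1],[[0,0,0],0.84,-1]]'
python3 jig.py w3.png; python3 -c "
from h import *
print(T()[0])"
```

```text
t: 7.5
eef_pos: [551.5, -69.1, 226.0]
tcp_rot: [-3.141, -0.0, 1.875]
ft_force: [-0.3, -0.2, -0.0]
opening: 0.998
grip_force: 0.0
bed [(array([214.3, 295.3]), 0.98)]
fence_face [(array([220.9, 183.1]), 0.62)]
ledge [(array([142.2, 293.9]), 0.94)]
bump [(array([121. , 335.3]), 0.82), (array([142.6, 296.7]), 0.71)]
stop_grip [(array([201.8, 310.2]), 0.72)]
stave_1 [(array([209. , 211.7]), 0.76), (array([207.1, 256.5]), 0.61)]
[551.4 -69.1 226.6]
```

View pics/w3.png

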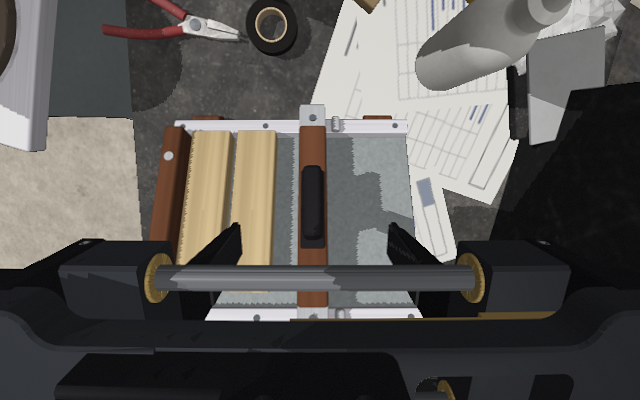

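```bash
cat > fit3.py <<'E'
import pickle
from fit import *
P=pickle.load(open('P.pkl','rb'));w=P['wrist'];v0=np.load('v.npy')
w3=eyes.read_camera('wrist')
uv=lambda c:np.array(c)/3-.5/3+[190,115]
O=[(w,uv(c),q,0) for c,q in [((128,48),(-116,-143,14)),((655,127),(-116,143,14)),((650,155),(-98,143,14)),((638,547),(98,143,14)),((634,587),(116,143,14)),((112,63),(-98,-143,34)),((495,99),(-107,48.5,22))]]
O+=[(w,uv(c),q,1) for c,q in [((427,208),(-33,17.5,78)),((467,211),(-33,35.5,78)),((455,365),(33,35.5,78)),((411,360),(33,17.5,78))]]
O+=[(w3,np.array(c),q,0) for c,q in [((176,121),(-116,-143,14)),((408,121),(-116,143,14)),((408,133),(-98,143,14)),((163,127),(-98,-143,34)),((335.3,121),(-107,48.5,22))]]
O+=[(w3,np.array(c),q,1) for c,q in [((312,165.5),(-33,26.5,78)),((312,241),(33,26.5,78))]]
def res(v):
    out=[proj(c,B(v,(q[0],q[1]+k*v[4],q[2])))[0]-u for c,u,q,k in O]
    return np.r_[np.ravel(out)]
s=least_squares(res,v0,loss='soft_l1'); v=s.x; print(v,np.degrees(v[3])); print(res(v).reshape(-1,2)); np.save('v.npy',v)
g=B(v,[0,26.5+v[4],64]); print('grip',g,B(v,[-10,26.5+v[4],64])); go(g)
def onbed(w,c,z,v=v):
    o,d=ray(w,np.array(c)[::-1]); R=Rb(v[3]); o=R.T@(o-v[:3]); d=R.T@d; return o+d*(z-o[2])/d[2]
for n,c in dict(s1L=(193,131),s1R=(230,131),s2L=(238,131),s2R=(276,131)).items(): print(n,onbed(w3,c,22))
E
python3 fit3.py
```

```text
[ 534.4 -108.4   84.5    0.3    0.3] 17.680787803798193
[[-1.3  0.3]
 [ 1.   0.6]
 [ 2.3  1.7]
 [ 0.7  0.1]
 [ 1.4  0.2]
 [-1.3 -0.4]
 [-2.9  4.3]
 [-0.1 -1.1]
 [ 0.4 -0.1]
 [-0.8 -0.7]
 [-0.6 -1.1]
 [-1.2  0.6]
 [-0.5  0.2]
 [ 0.8  1.4]
 [ 1.5 -0.4]
 [-4.3  3.3]
 [ 0.5 -0.6]
 [ 0.5 -4.7]]
grip [550.2 -69.7 140. ] [547.6 -61.5 135. ]
pos [551.4 -69.1 226.6] rot [180.   -0.  107.6] shift/60 [-0.  -0.   1.4]
s1L [ -98.7 -115.1   22. ]
s1R [-98.4 -71.   22. ]
s2L [-98.4 -61.5  22. ]
s2R [-98.2 -16.5  22. ]
```

```bash
python3 -m inch '[[[0,0,0.3],0,-1],[[0,0,0.3],0,-1],[[0,0,0.3],0,-1],[[0,0,0.3],0,-1],[[0,0,0.26],0,-1],[[0,0,0.18],0,-1],[[0,0,0],0,1],[[0,0,0],0,1],[[0,0,0],0,1],[[0,0,0],0,1]]'
```

```text
t: 9.15
eef_pos: [551.5, -69.1, 128.6]
tcp_rot: [3.141, 0.0, 1.878]
ft_force: [0.2, 0.1, -0.4]
opening: 0.635
grip_force: 0.0
```

```bash
python3 - <<'E'
from fit import *
v=np.load('v.npy'); R=Rb(v[3]); print('moment',env.state()['moment'])
for n,d in dict(up11=[0,0,11],back85=[0,85,0]).items(): print(n); w2t(R@np.array(d))
E
```

```text
moment [-0.1  0.1 -0. ]
up11
tool units [ 0.1 -0.  -0.2]
back85
tool units [0.  1.4 0. ]
```

```bash
python3 -m inch '[[[0,0,0],0,1],[[0,0,0],0,1],[[0,0,0],0,1],[[0,0,0],0,1],[[0,0,0],0,1],[[0,0,0],0,1],[[0,0,0],0,1],[[0.03,0,-0.053],0,1],[[0.03,0,-0.053],0,1],[[0.03,0,-0.053],0,1]]'; python3 - <<'E'
from h import *
for o in (1,):
    w=eyes.read_camera('wrist'); save(w,'w4.png')
s=env.state(); print(s['ft_force'],s['moment'],s['opening']*95)
E
```

```text
t: 10.4
eef_pos: [549.5, -63.8, 137.8]
tcp_rot: [-3.141, -0.0, 1.878]
ft_force: [0.9, -1.8, -6.7]
opening: 0.189
grip_force: 30.1
[ 0.4 -1.5 -5.6] [-0.3  0.1  0.2] 17.62857314811198
```

```bash
python3 -m inch '[[[0,0.1,0],0,1],[[0,0.2,0],0,1],[[0,0.2,0],0,1],[[0,0.2,0],0,1],[[0,0.2,0],0,1],[[0,0.2,0],0,1],[[0,0.16,0],0,1],[[0,0.1,0],0,1],[[-0.045,0,0.076],0,1],[[-0.045,0,0.076],0,1]]'; python3 - <<'E'
from fit import *
v=np.load('v.npy'); p,R,s=T(); print('bed coords TCP',Rb(v[3]).T@(p-v[:3]), 'f',s['ft_force'])
E
```

```text
t: 11.7
eef_pos: [628.9, -44.3, 128.1]
tcp_rot: [-3.141, -0.001, 1.877]
ft_force: [-0.8, 6.2, 9.3]
opening: 0.189
grip_force: 30.2
bed coords TCP [ -6.2 109.5  53.9] f [-0.8  6.2  9.3]
```

```bash
python3 -m inch '[[[0,0,0],0,-1],[[0,0,0],0,-1],[[0,0,0],0,-1],[[0,0,-0.4],0,-1],[[0,0,-0.7],0,-1],[[0,0,-0.7],0,-1],[[0,0,-0.6],0,-1],[[0,0,0],-1,-1],[[0,0,0],-1,-1],[[0,0,0],-1,-1]]'; python3 - <<'E'
from fit import *
P={n:eyes.read_camera(n) for n in('scene','top')}
for n in P: print([(np.array(r['centre']),round(r['score'],2)) for r in eyes.spot_point('stop_grip',P[n])][:2])
v=np.load('v.npy')
for n in P: print([proj(P[n],B(v,[0,26.5+k,64]))[0][::-1] for k in (75,83)])
p,R,s=T(); d=(np.array([480,330,240])-p)/10
for k in range(10):
    print(np.round((R@Ro.from_euler('z',-5*k,degrees=True).as_matrix()).T@d/60,2).tolist())
E
```

```text
t: 12.95
eef_pos: [629.1, -44.6, 273.1]
tcp_rot: [3.141, 0.001, 2.142]
ft_force: [-0.2, 0.1, -0.0]
opening: 0.997
grip_force: 0.0
[(array([174.1, 331. ]), 0.58), (array([189.4, 292.4]), 0.45)]
[]
[array([178.3, 331. ]), array([176.5, 331.4])]
[array([178.8, 331.8]), array([176.5, 331. ])]
[0.66, 0.13, 0.05]
[0.65, 0.18, 0.05]
[0.63, 0.24, 0.05]
[0.61, 0.29, 0.05]
[0.58, 0.34, 0.05]
[0.55, 0.39, 0.05]
[0.51, 0.44, 0.05]
[0.47, 0.48, 0.05]
[0.43, 0.52, 0.05]
[0.38, 0.56, 0.05]
```

```bash
python3 -m inch '[[[0.66,0.13,0.05],-1,-1],[[0.65,0.18,0.05],-1,-1],[[0.63,0.24,0.05],-1,-1],[[0.61,0.29,0.05],-1,-1],[[0.58,0.34,0.05],-1,-1],[[0.55,0.39,0.05],-1,-1],[[0.51,0.44,0.05],-1,-1],[[0.47,0.48,0.05],-1,-1],[[0.43,0.52,0.05],-1,-1],[[0.38,0.56,0.05],-1,-1]]'; sed -i 's/w1.png/w5.png/; s/\[:3\]/[:1]/' st.py; python3 st.py; python3 - <<'E'
from h import *
w=eyes.read_camera('wrist'); T0={n:eyes.read_camera(n) for n in('scene','top')}; T0['wrist']=w
rs=[]
for n,p in T0.items():
    c=[r['centre'] for r in eyes.spot_point('stave_3',p)]
    if n!='wrist': c=sorted(c,key=lambda a:a[1])
    if c: rs.append(ray(p,c[0])); print(n,np.array(c[0]))
print(tri(rs))
E
```

```text
t: 14.4
eef_pos: [477.4, 331.9, 242.8]
tcp_rot: [3.141, 0.0, 3.013]
ft_force: [-0.4, 0.5, 0.4]
opening: 1.001
grip_force: 0.0
stave_3 0.87 [182.5  16.5] 1138
[[-15.18193244934082, 169.1154327392578], [21.811796188354492, 153.46424865722656], [37.28356170654297, 190.0338897705078], [0.28983497619628906, 205.68507385253906]] [[404.5640714653923, -137.97010020075965, 22.0], [390.95353869868296, -72.7259983899653, 21.999999999999943], [444.81399643002845, -70.21314327707165, 22.0], [460.15834555496417, -137.456633612804, 22.0]]
offcut 0.84 [200.8 215.6] 2193
[[197.17147827148438, 242.26840209960938], [208.59426879882812, 166.8779296875], [242.6014404296875, 172.03054809570312], [231.17864990234375, 247.4210205078125]] [[554.344730174476, 145.0527835160344, 22.0], [445.1300430356177, 187.92872987633152, 22.0], [458.4733434487815, 233.7420535923717, 22.0], [569.0680889622861, 194.2680955568678, 22.0]]
scene [204.  200.8]
top [234.2 223.4]
wrist [163.1 318.2]
(array([456.9, 336.9,   2.2]), [4.4922152376405755, 7.0896335401287365, 6.104704297385683])
```

View pics/w5.png

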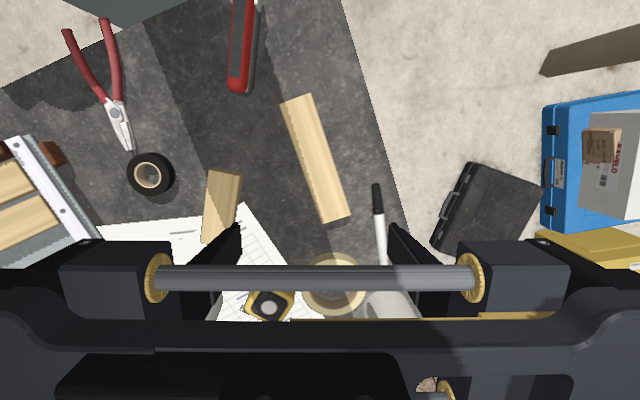

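```bash
python3 - <<'E'
from h import *
w=eyes.read_camera('wrist')
q=[(281,104),(308,94),(351,214),(323,222)]
c=np.array([onz(ray(w,a[::-1]),22) for a in q])[:,:2]; print(c)
near=(c[0]+c[1])/2; far=(c[2]+c[3])/2; ctr=(near+far)/2; d=far-near; L=np.linalg.norm(d); d/=L
n=np.array([-d[1],d[0]]);print('ctr',ctr,'len',L,'ang',np.degrees(np.arctan2(d[1],d[0])),'wid',abs((c[:2]-near)@n),abs((c[2:]-far)@n))
for a in [(376,183),(380,205),(385,245)]: X=onz(ray(w,a[::-1]),8)[:2]; print('pen',X,(X-ctr)@d,(X-ctr)@n)
for a in [(303,270),(333,254),(362,265)]: X=onz(ray(w,a[::-1]),25)[:2]; print('mtape',X,(X-ctr)@d,(X-ctr)@n)
g=ctr+35*d; go([*g,120]); print(g,'turn',(np.degrees(env.state()['tcp_rot'][2])-180-np.degrees(np.arctan2(d[1],d[0])))/5)
E
```

```text
[[376.8 299.6]
 [369.1 336.5]
 [540.6 376. ]
 [547.5 334.1]]
ctr [458.5 336.6] len 175.04108451837806 ang 12.210094228616562 wid [18.9 18.9] [21.2 21.2]
pen [502.8 418.3] 60.54355648483804 70.580488697226
pen [537.1 421.8] 94.83712188827865 66.68184890412248
pen [603.1 425. ] 159.98061336560133 55.878817899589805
mtape [619.6 294.3] 148.51523651692682 -75.40454939212245
mtape [599.  342.8] 138.63628396814215 -23.630688517663486
mtape [623.1 384.5] 171.03600156258784 12.019777585034014
pos [478.4 329.9 242.8] rot [180.    0.  172.5] shift/60 [-0.2  0.3  2. ]
[492.7 344. ] turn -3.9471790947200263
```

```bash
python3 -m inch '[[[-0.064,0.118,0.4],0,-0.58],[[-0.063,0.117,0.5],0,-0.58],[[0,0,0.5],-0.987,-0.58],[[0,0,0.5],-0.987,-0.58],[[0,0,0.5],-0.987,-0.58],[[0,0,0.5],-0.987,-0.58],[[0,0,0.3],0,-0.58],[[0,0,0.2],0,-0.58],[[0,0,0],0,-0.58],[[0,0,0],0,-0.58]]'; python3 - <<'E'
from h import *
print(T()[0],env.state()['opening'])
for n in('wrist','scene'):
    w=eyes.read_camera(n); save(w,'a_'+n+'.png')
E
python3 - <<'E'
import cv2,numpy as np
a=cv2.imread('pics/a_wrist.png')[60:300,160:480]; b=cv2.imread('pics/a_scene.png')[120:270,130:330]
cv2.imwrite('pics/a.png',np.hstack([cv2.resize(a,(400,300)),cv2.resize(b,(400,300))]))
E
```

```text
t: 16.15
eef_pos: [487.8, 343.9, 39.5]
tcp_rot: [3.141, 0.001, -2.927]
ft_force: [0.3, -0.6, -0.5]
opening: 0.789
grip_force: 0.0
[487.8 343.9  39.5] 0.7888596699804808
```

View pics/a.png

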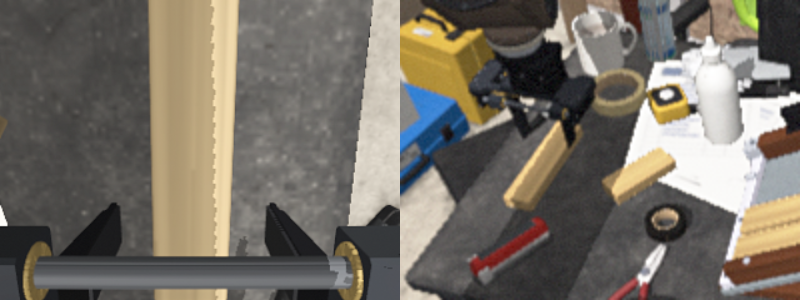

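The fingers straddle the stave centrally. I lower and grip.

```bash
python3 -m inch '[[[0,0,0.25],0,-0.58],[[0,0,0.2],0,-0.58],[[0,0,0.07],0,-0.58],[[0,0,0],0,-0.58],[[0,0,0],0,1],[[0,0,0],0,1],[[0,0,0],0,1],[[0,0,0],0,1],[[0,0,0],0,1],[[0,0,0],0,1]]'; python3 - <<'E'
from fit import *
p,R,s=T(); v=np.load('v.npy')
up=np.array([0,0,240.]); 
print('yaw',np.degrees(s['tcp_rot']), s['ft_force'])
# plan: call1 2 rows up + 8 rows; call2 rest ; turn +1 each
yt=90+np.degrees(v[3]); print('target yaw',yt)
tgt=B(v,[20,28,0]); tgt[2]=240; p2=p+[0,0,120]
d=(tgt-p2)/18; 
for k in range(18):
    print(k,np.round((R@Ro.from_euler('z',5*min(k,17),degrees=True).as_matrix()).T@d/60,2).tolist())
E
```

```text
t: 17.5
eef_pos: [487.4, 343.7, 7.6]
tcp_rot: [3.141, 0.0, -2.927]
ft_force: [-0.2, -0.7, 3.4]
opening: 0.465
grip_force: 30.0
yaw [ 180.     0.  -167.7] [-0.2 -0.7  3.4]
target yaw 107.6807878037982
0 [0.02, -0.43, -0.1]
1 [-0.02, -0.43, -0.1]
2 [-0.06, -0.43, -0.1]
3 [-0.09, -0.42, -0.1]
4 [-0.13, -0.41, -0.1]
5 [-0.16, -0.4, -0.1]
6 [-0.2, -0.38, -0.1]
7 [-0.23, -0.36, -0.1]
8 [-0.26, -0.34, -0.1]
9 [-0.29, -0.32, -0.1]
10 [-0.32, -0.29, -0.1]
11 [-0.34, -0.26, -0.1]
12 [-0.36, -0.23, -0.1]
13 [-0.38, -0.2, -0.1]
14 [-0.4, -0.17, -0.1]
15 [-0.41, -0.13, -0.1]
16 [-0.42, -0.09, -0.1]
17 [-0.43, -0.06, -0.1]
```

```bash
python3 -m inch '[[[0,0,-0.9],0,1],[[0,0,-0.9],0,1],[[0.02,-0.43,-0.15],0.94,1],[[-0.02,-0.43,-0.15],0.94,1],[[-0.06,-0.43,-0.15],0.94,1],[[-0.09,-0.42,-0.15],0.94,1],[[-0.13,-0.41,-0.15],0.94,1],[[-0.16,-0.40,-0.1],0.94,1],[[-0.20,-0.38,-0.1],0.94,1],[[-0.23,-0.36,-0.1],0.94,1]]' && python3 -m inch '[[[-0.26,-0.34,-0.1],0.94,1],[[-0.29,-0.32,-0.1],0.94,1],[[-0.32,-0.29,-0.1],0.94,1],[[-0.34,-0.26,-0.1],0.94,1],[[-0.36,-0.23,-0.1],0.94,1],[[-0.38,-0.20,-0.1],0.94,1],[[-0.40,-0.17,-0.1],0.94,1],[[-0.41,-0.13,-0.1],0.94,1],[[-0.42,-0.09,-0.1],0.94,1],[[-0.43,-0.06,-0.1],0.94,1]]'; python3 - <<'E'
from fit import *
p,R,s=T(); v=np.load('v.npy'); print('bed TCP',Rb(v[3]).T@(p-v[:3]),'origin',v[:3], 'yaw err',np.degrees(s['tcp_rot'][2])-90-np.degrees(v[3]))
w=eyes.read_camera('wrist'); save(w,'b_w.png'); q=eyes.read_camera('scene'); save(q,'b_s.png')
a=cv2.imread('pics/b_w.png')[60:300,160:480]; b=cv2.imread('pics/b_s.png')[130:280,260:420]
cv2.imwrite('pics/b.png',np.hstack([cv2.resize(a,(400,300)),cv2.resize(b,(320,300))]))
E
```

```text
t: 18.75
eef_pos: [526.1, 140.0, 178.4]
tcp_rot: [-3.141, -0.0, 2.698]
ft_force: [-0.7, 0.3, -1.3]
opening: 0.47
grip_force: 30.0
t: 20.0
eef_pos: [586.3, -111.1, 238.3]
tcp_rot: [-3.141, -0.0, 1.877]
ft_force: [-0.1, -1.4, -1.4]
opening: 0.468
grip_force: 30.0
bed TCP [ 92.8  48.6 124. ] origin [ 534.4 -108.4   84.5] yaw err -0.11818068480303268
```

View pics/b.png

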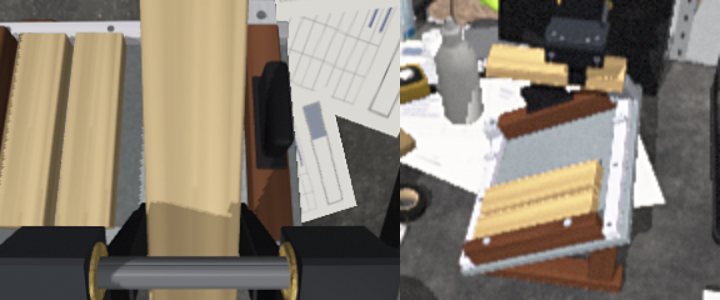

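```bash
python3 - <<'E'
from fit import *
v=np.load('v.npy')
w=eyes.read_camera('wrist'); p,R,s=T()
for r in eyes.cut_out('stave_3',w)[:4]:
    m=r['mask']; q=np.argwhere(m); print(r['score'],np.array(r['centre']),m.sum(),q.min(0),q.max(0))
    top=q[q[:,0]<q[:,0].min()+4]
    for z in (14,-8):
        o,d=ray(w,top.mean(0)); X=o+d*((p[2]+z)-o[2])/d[2]; print('  end tool',z,R.T@(X-p))
E
python3 -c "
import cv2;a=cv2.imread('pics/b_w.png');cv2.imwrite('pics/b2.png',a[0:270,150:480])"
```

```text
0.89 [152.3 313.8] 20705 [ 27 271] [317 358]
  end tool 14 [116.8  -1.  -14. ]
  end tool -8 [123.2  -1.2   8. ]
0.87 [167.3 187.2] 7522 [ 84 151] [242 217]
  end tool 14 [ 90.7 -62.5 -14. ]
  end tool -8 [ 93.4 -71.4   8. ]
0.58 [163.9 233.7] 6981 [ 85 204] [241 260]
  end tool 14 [ 90.  -38.6 -14. ]
  end tool -8 [ 92.6 -44.1   8. ]
```

View pics/b2.png

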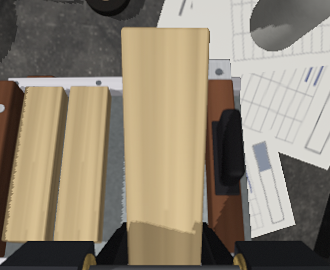

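The stave's lower end is at tool x = 117, so the grasp is 27 mm uphill of its centre, and the stave is square to the jig. I descend above the gap.

```bash
python3 -m inch '[[[0.015,-0.045,0.1],0,1],[[0.015,-0.045,0.2],0,1],[[0.015,-0.045,0.25],0,1],[[0.015,-0.045,0.25],0,1],[[0.015,-0.045,0.25],0,1],[[0.015,-0.045,0.25],0,1],[[0.015,-0.045,0.2],0,1],[[0.015,-0.045,0.1],0,1],[[0,0,0],0,1],[[0,0,0],0,1]]'; cat > bt.py <<'E'
from fit import *
p,R,s=T(); v=np.load('v.npy'); b=Rb(v[3]).T@(p-v[:3]); print('bed y',b[1],'h,H',b[0]*.866-b[2]*.5,b[0]*.5+b[2]*.866,'f bed',Rb(v[3]).T@s['ft_force'],'op',s['opening']*95,'m',s['moment'])
E
python3 bt.py
```

```text
t: 21.45
eef_pos: [563.3, -110.1, 142.4]
tcp_rot: [-3.141, -0.0, 1.88]
ft_force: [0.1, 0.8, -2.6]
opening: 0.47
grip_force: 30.0
bed y 27.0327858312398 h,H 10.394997325466864 57.90327411820729 f bed [-2.   0.3 -1.9] op 44.654486917434134 m [0.1 0.1 0. ]
```

```bash
python3 -m inch '[[[0,0,0.05],0,1],[[0,0,0.05],0,1],[[0,0,0.05],0,1],[[0,0,0.05],0,1],[[0,0,0.05],0,1],[[0,0,0.05],0,1],[[0,0,0.05],0,1],[[0,0,0.05],0,1],[[0,0,0.05],0,1],[[0,0,0.05],0,1]]'; python3 bt.py;  python3 - <<'E'
from h import *
q=eyes.read_camera('scene'); save(q,'c_s.png')
w=eyes.read_camera('wrist'); save(w,'c_w.png')
a=cv2.imread('pics/c_w.png')[0:300,150:480]; b=cv2.imread('pics/c_s.png')[130:280,270:420]
cv2.imwrite('pics/c.png',np.hstack([a,cv2.resize(b,(300,300))]))
E
```

```text
t: 22.7
eef_pos: [563.8, -110.2, 112.6]
tcp_rot: [3.141, 0.001, 1.88]
ft_force: [-0.8, -0.1, 3.7]
opening: 0.471
grip_force: 30.0
bed y 27.493440266106795 h,H 10.65982485474592 28.088079684893813 f bed [ 1.7 -0.8  3.2] op 44.7435924194949 m [-0.3 -0.  -0. ]
```

View pics/c.png

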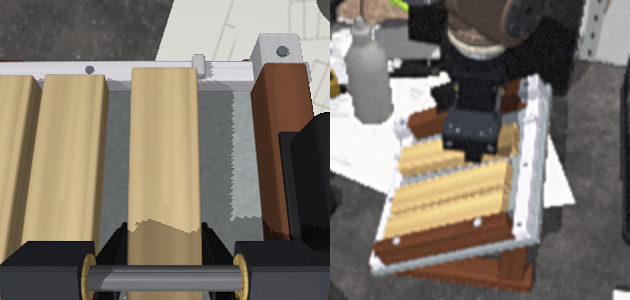

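```bash
python3 - <<'E'
from fit import *
v=np.load('v.npy'); w=eyes.read_camera('wrist'); R=Rb(v[3])
for px,zs in(((314,67.5),(40,50,60)),((217,76),(22,))):
  for z in zs:
    o,d=ray(w,px[::-1]); o=R.T@(o-v[:3]); d=R.T@d; print(px,o+d*(z-o[2])/d[2])
E
```

```text
(314, 67.5) [-91.3  27.4  40. ]
(314, 67.5) [-82.9  27.4  50. ]
(314, 67.5) [-74.5  27.4  60. ]
(217, 76) [-99.1 -45.6  22. ]
```

```bash
python3 -m inch '[[[0,0,0.025],0,1],[[0,0,0.025],0,1],[[0,0,0.025],0,1],[[0,0,0.025],0,1],[[0,0,0.025],0,1],[[0,0,0.025],0,1],[[0,0,0],0,1],[[0,0,0],0,1],[[0,0,0],0,1],[[0,0,0],0,1]]'; python3 bt.py;  python3 - <<'E'
from fit import *
v=np.load('v.npy'); w=eyes.read_camera('wrist'); save(w,'d_w.png'); R=Rb(v[3])
for r in eyes.cut_out('stave_3',w)[:4]:
    q=np.argwhere(r['mask']); t=q[q[:,0]<q[:,0].min()+4].mean(0)
    print(t,end=' ')
    for z in (22,30):
        o,d=ray(w,t); o=R.T@(o-v[:3]); d=R.T@d; print(o+d*(z-o[2])/d[2],end=' ')
    print()
E
```

```text
t: 24.1
eef_pos: [563.7, -110.3, 106.2]
tcp_rot: [3.14, 0.001, 1.88]
ft_force: [-9.8, 0.6, 34.6]
opening: 0.472
grip_force: 30.0
bed y 27.321072516587613 h,H 10.719127642174847 21.66082475225275 f bed [14.2 -9.2 31.7] op 44.83260664531916 m [-0.   1.9  0.1]
[ 74.  219.6] [-99.2 -41.6  22. ] [-92.8 -38.4  30. ] 
[ 74.8 149.6] [-99.1 -93.3  22. ] [-92.6 -87.8  30. ] 
[ 78.1 313.4] [-95.5  26.9  22. ] [-89.2  26.9  30. ]
```

```bash
python3 -m inch '[[[0,0,-0.02],0,1],[[0,0,-0.02],0,1],[[0,0,0],0,1],[[0.018,0,0.01],0,1],[[0.018,0,0.01],0,1],[[0.018,0,0.01],0,1],[[0.018,0,0.01],0,1],[[0,0,0],0,1],[[0,0,0],0,1],[[0,0,0],0,1]]'; cat >> bt.py <<'E'
w=eyes.read_camera('wrist'); save(w,'e_w.png'); R=Rb(v[3])
for r in eyes.cut_out('stave_3',w)[:4]:
    q=np.argwhere(r['mask']); t=q[q[:,0]<q[:,0].min()+4].mean(0)
    o,d=ray(w,t); o=R.T@(o-v[:3]); d=R.T@d; print(t,o+d*(22-o[2])/d[2])
E
python3 bt.py
```

```text
t: 25.45
eef_pos: [563.1, -107.4, 104.6]
tcp_rot: [3.14, 0.003, 1.88]
ft_force: [-1.1, -8.9, 14.2]
opening: 0.47
grip_force: 30.0
bed y 27.638721298701096 h,H 7.808936476398167 20.054222921617434 f bed [14.2 -3.7  8.3] op 44.66686007802268 m [-1.7  0.4  0. ]
[ 78.8 149.1] [-98.9 -92.7  22. ]
[ 77.7 220.8] [-99.3 -40.   22. ]
[ 76.9 314.2] [-99.8  27.9  22. ]
```

```bash
python3 -m inch '[[[0,0,0],0,-0.16],[[0,0,0],0,-0.16],[[0,0,0],0,-0.16],[[0,0,-0.05],0,-0.16],[[0,0,-0.15],0,-0.16],[[0,0,-0.3],0,-0.16],[[0,0,-0.4],0,-0.16],[[0,0,-0.5],0,-0.16],[[0,0,-0.5],0,-0.16],[[0,0,-0.3],0,-1]]'; python3 bt.py;python3 - <<'E'
from fit import *
v=np.load('v.npy'); g=B(v,[0,26.5+83,64]);go([g[0],g[1],128.6]); p,R,s=T(); print(np.round(R.T@(np.array([g[0],g[1],128.6])-p)/60,3).tolist())
q=eyes.read_camera('scene'); save(q,'f_s.png')
a=cv2.imread('pics/e_w.png')[0:300,150:480]; b=cv2.imread('pics/f_s.png')[130:280,270:420]
cv2.imwrite('pics/f.png',np.hstack([a,cv2.resize(b,(300,300))]))
E
```

```text
t: 26.8
eef_pos: [562.4, -105.9, 237.7]
tcp_rot: [3.14, 0.001, 1.88]
ft_force: [-0.6, 0.3, -1.4]
opening: 0.64
grip_force: 0.0
bed y 27.42772759365834 h,H 6.203582639334769 153.13966398652144 f bed [-1.1 -0.5 -1. ] op 60.77595175160169 m [-0.  0. -0.]
[ 96.8 314.2] [-98.7  28.   22. ]
[ 71.6 385.1] [-134.6  114.7   22. ]
[ 97.6 257.8] [-97.8 -38.7  22. ]
[ 98.6 211.6] [-96.7 -93.5  22. ]
pos [ 562.9 -106.1  237.9] rot [179.8   0.1 107.7] shift/60 [0.6 1.4 1.8]
[0.644, 1.356, 1.824]
```

View pics/f.png

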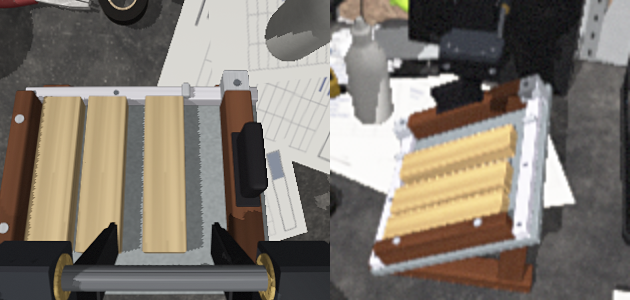

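The stave lies flat on the bed with its lower end level with the others on the rail, and the stop is back behind it. I go back to the rib at the pose where I released it.

```bash
python3 -m inch '[[[0.1,0.2,0],0,-1],[[0.15,0.32,0],0,-1],[[0.15,0.32,0],0,-1],[[0.147,0.32,0],0,-1],[[0.1,0.2,0.1],0,-1],[[0,0,0.4],0,-1],[[0,0,0.5],0,-1],[[0,0,0.45],0,-1],[[0,0,0.28],0,-1],[[0,0,0.1],0,-1]]' && python3 -m inch '[[[0,0,0],0,1],[[0,0,0],0,1],[[0,0,0],0,1],[[0,0,0],0,1],[[0,0,0],0,1],[[0,0,0],0,1],[[0,0,0],0,1],[[0,0,0],0,1],[[0,0,0],0,1],[[0,0,0],0,1]]'; sed -i '/^w=eyes/,$d' bt.py; python3 bt.py
```

```text
t: 28.2
eef_pos: [628.1, -44.0, 124.7]
tcp_rot: [-3.141, -0.001, 1.88]
ft_force: [0.8, -0.4, 0.1]
opening: 1.0
grip_force: 0.0
t: 29.45
eef_pos: [628.2, -44.0, 125.7]
tcp_rot: [3.141, -0.0, 1.88]
ft_force: [-0.5, 1.7, 2.2]
opening: 0.188
grip_force: 37.6
bed y 108.91801144611485 h,H -32.838738936871565 41.18601360802175 f bed [-0.4  0.1  2.8] op 17.890403482268923 m [0.2 0.  0. ]
```

```bash
python3 -m inch '[[[0.03,0,-0.053],0,1],[[0.03,0,-0.053],0,1],[[0.03,0,-0.053],0,1],[[0,0,0],0,1],[[0,-0.2,0],0,1],[[0,-0.2,0],0,1],[[0,-0.2,0],0,1],[[0,-0.1,0],0,1],[[0,-0.08,0],0,1],[[0,-0.08,0],0,1]]'; python3 bt.py; python3 -m inch '[[[0,-0.08,0],0,1],[[0,-0.08,0],0,1],[[0,-0.08,0],0,1],[[0,-0.06,0],0,1],[[0,-0.06,0],0,1],[[0,-0.03,0],0,1],[[0,0,0],0,1],[[0,0,0],0,1],[[0,0,0],0,1],[[0,0,0],0,1]]'; python3 bt.py
```

```text
t: 30.7
eef_pos: [577.2, -54.5, 135.2]
tcp_rot: [3.141, -0.0, 1.88]
ft_force: [1.7, 1.7, -7.3]
opening: 0.188
grip_force: 37.1
bed y 57.15359181822856 h,H -38.26463108098851 50.6671330443387 f bed [-4.6  2.2 -5.8] op 17.88484148682811 m [ 0.3 -0.2  0. ]
t: 31.95
eef_pos: [554.8, -61.8, 135.0]
tcp_rot: [-3.141, -0.0, 1.88]
ft_force: [-0.9, 1.9, -8.8]
opening: 0.19
grip_force: 37.1
bed y 33.60632819629993 h,H -38.140277331758384 50.5003182181273 f bed [-6.2 -0.3 -6.6] op 18.027928486256265 m [ 0.3  0.  -0. ]
```

```bash
python3 -m inch '[[[0,-0.02,0],0,1],[[0,-0.02,0],0,1],[[0,-0.02,0],0,1],[[0,-0.02,0],0,1],[[0,-0.02,0],0,1],[[0,-0.01,0],0,1],[[0,0,0],0,1],[[0,0,0],0,1],[[0,0,0],0,1],[[0,0,0],0,1]]'; python3 bt.py
```

```text
t: 33.2
eef_pos: [551.2, -62.8, 135.5]
tcp_rot: [3.136, 0.001, 1.88]
ft_force: [17.2, 15.2, -14.9]
opening: 0.186
grip_force: 36.8
bed y 29.821792779358375 h,H -38.300108376098855 51.01318438360698 f bed [-15.5  21.   -8.3] op 17.70987195268434 m [ 2.2 -2.   0. ]
```

```bash
python3 -m inch '[[[-0.014,0,0.024],0,1],[[-0.014,0,0.024],0,1],[[-0.014,0,0.024],0,1],[[0,0,0],0,1],[[0,0,0],0,1],[[0,0,0],0,1],[[0,0,0],0,1],[[0,0,0],0,1],[[0,0,0],0,1],[[0,0,0],0,1]]'; python3 bt.py; python3 - <<'E'
from fit import *
v=np.load('v.npy'); R=Rb(v[3]); w=eyes.read_camera('wrist'); save(w,'g_w.png')
def ob(rc,z):
    o,d=ray(w,rc); o=R.T@(o-v[:3]); d=R.T@d; return o+d*(z-o[2])/d[2]
for r in eyes.cut_out('stave_3',w)[:4]:
    q=np.argwhere(r['mask']); row=int(q[:,0].min()+12); c=q[q[:,0]==row][:,1]
    print(r['score'],row,c.min(),c.max(),ob((row,c.min()-.5),22),ob((row,c.max()+.5),22))
for o in('bump','stop_grip'): print(o,[(np.array(r['centre']),r['score']) for r in eyes.spot_point(o,w)][:2])
for k in(-3,0,3,6): print(k,proj(w,B(v,[0,26.5+k,69]))[0])
print('bump',proj(w,B(v,[-107,48.5,22]))[0])
E
```

```text
t: 34.45
eef_pos: [551.8, -64.9, 131.8]
tcp_rot: [3.136, 0.0, 1.88]
ft_force: [14.1, 16.7, -6.6]
opening: 0.191
grip_force: 37.0
bed y 29.833026184915546 h,H -36.159937642799996 47.293029042610904 f bed [-13.4  18.5   0.1] op 18.118925511221335 m [ 2.7 -1.5  0.1]
0.79 148 190 242 [-89.7 -75.6  22. ] [-89.5 -30.4  22. ]
0.69 150 244 293 [-87.7 -29.4  22. ] [-87.6  12.9  22. ]
0.65 149 136 187 [ -89.  -122.1   22. ] [-88.8 -77.2  22. ]
bump [(array([  3.2, 259.5]), 0.68), (array([124.7, 345.1]), 0.65)]
stop_grip [(array([248.1, 316.8]), 0.56)]
-3 [303.6 250.5]
0 [308.5 250.5]
3 [313.5 250.5]
6 [318.5 250.5]
bump [335.  129.4]
```

```bash
python3 -m inch '[[[-0.014,0,0.024],0,1],[[-0.014,0,0.024],0,1],[[0,0,0],0,1],[[0,0,0],0,1],[[0,0,0],0,1],[[0,0,0],0,1],[[0,0,0],0,1],[[0,0,0],0,1],[[0,0,0],0,1],[[0,0,0],0,1]]'; python3 bt.py
```

```text
t: 35.9
eef_pos: [552.4, -66.4, 129.0]
tcp_rot: [3.136, 0.0, 1.88]
ft_force: [13.6, 17.2, -6.4]
opening: 0.191
grip_force: 37.0
bed y 29.86440881981271 h,H -34.49963600799198 44.44766944670381 f bed [-13.8  18.2   0.6] op 18.163499387340217 m [ 2.7 -1.5  0.1]
```

```bash
python3 -m inch '[[[-0.014,0,0.024],0,1],[[-0.014,0,0.024],0,1],[[-0.005,0,0.008],0,1],[[0,0,0],0,1],[[0,0,0],0,1],[[0,0,0],0,1],[[0,0,0],0,1],[[0,0,0],0,1],[[0,0,0],0,1],[[0,0,0],0,1]]'; python3 bt.py
```

```text
t: 37.15
eef_pos: [552.9, -68.2, 125.7]
tcp_rot: [3.136, 0.0, 1.88]
ft_force: [12.8, 18.5, -5.0]
opening: 0.187
grip_force: 37.1
bed y 29.85884156368518 h,H -32.65252057241514 41.20253144843128 f bed [-14.4  17.8   2.5] op 17.724245570652574 m [ 2.8 -1.4  0.2]
```

```bash
python3 -m inch '[[[-0.008,0,0.014],0,1],[[0,0,0],0,1],[[0,0,0],0,-1],[[0,0,0],0,-1],[[0,0,0],0,-1],[[0,0,0],0,-1],[[0,0,-0.2],0,-1],[[0,0,-0.4],0,-1],[[0,0,-0.6],0,-1],[[0,0,-0.6],0,-1]]'; python3 - <<'E'
from fit import *
v=np.load('v.npy'); R=Rb(v[3]); w=eyes.read_camera('wrist'); save(w,'h_w.png'); print(T()[0],env.state()['ft_force'])
def ob(rc,z):
    o,d=ray(w,rc); o=R.T@(o-v[:3]); d=R.T@d; return o+d*(z-o[2])/d[2]
for r in eyes.cut_out('stave_3',w)[:5]:
    q=np.argwhere(r['mask']); 
    for k in(5,30,60):
        row=int(q[:,0].min()+k); c=q[q[:,0]==row][:,1]
        print(round(r['score'],2),row,ob((row,c.min()-.5),22),ob((row,c.max()+.5),22))
for o in('bump','stop_grip'): print(o,[(np.array(r['centre']),r['score']) for r in eyes.spot_point(o,w)][:2])
for z in(64,69,72,75): print(z,proj(w,B(v,[0,29.5,z]))[0])
for r in eyes.cut_out('stop',w)[:2]:
    q=np.argwhere(r['mask']); print('stop',r['score'],q.min(0),q.max(0))
for n in('scene','top'):
    p=eyes.read_camera(n); print(n,[np.array(r['centre']) for o in('offcut','duct_tape','tape_measure','masking_tape','squeeze_bottle') for r in eyes.spot_point(o,p)[:1]])
E
```

```text
t: 38.4
eef_pos: [550.7, -70.2, 233.6]
tcp_rot: [3.141, 0.0, 1.88]
ft_force: [0.8, 0.2, 0.5]
opening: 0.967
grip_force: 0.0
[552.2 -70.5 238.3] [0.2 0.1 3.9]
0.9 134 [-92.9 -29.6  22. ] [-92.8  15.9  22. ]
0.9 159 [-60.6 -30.5  22. ] [-60.6  15.   22. ]
0.9 189 [-24.1 -30.   22. ] [-24.   14.2  22. ]
0.83 133 [ -94.5 -122.7   22. ] [-94.3 -75.4  22. ]
0.83 158 [ -62.1 -122.4   22. ] [-62.  -76.3  22. ]
0.83 188 [ -25.3 -122.6   22. ] [-25.2 -74.4  22. ]
0.57 134 [-93.  -75.3  22. ] [-92.9 -30.8  22. ]
0.57 159 [-60.7 -76.2  22. ] [-60.6 -30.5  22. ]
0.57 189 [-24.1 -75.5  22. ] [-24.1 -30.   22. ]
bump [(array([119.6, 334.4]), 0.62)]
stop_grip [(array([200.8, 314.8]), 0.7)]
64 [316.4 200.2]
69 [316.4 198.9]
72 [316.4 198.1]
75 [316.5 197.2]
stop 0.85 [104 303] [317 333]
scene [array([206.3, 249.5]), array([231.8, 263.2]), array([177.3, 265.8]), array([169.6, 238.6]), array([187.8, 292.4])]
top [array([216.3, 265. ]), array([236.9, 292. ]), array([171.4, 251.8]), array([178.4, 223. ]), array([174.2, 282.5])]
```

```bash
python3 -c "
from cell import env
print(env.job_done())"
```

```text
the job is handed in; nothing more can be done
None
```

I handed the job in at 38.4 s: by my measurements stave_3 lies flat on the bottom rail, the row is tight to the fence and the stop is fully down inside the bumps, with the offcut and other desk items I re-checked still in place; I viewed 12 pictures, two over the limit of 10.

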